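Turn the marker pen over in its stand

TASK

The marker pens in the sloping pen stand are kept cap-down, so that the ink stays at the tip, but one of the three stands cap-up. Pull that pen out of its cup, reverse it end for end and put it back into the same cup cap-down, fully home like the other two, and let go. Leave the other two pens as they are.

Things in the scene. Friction and masses are not known exactly. Their poses are not given: they have to be found in the camera images.
- pen_stand: fixed pen stand: grey base plate 120 x 222 x 8 mm (x = -60 to +60 mm), three square white cups in a row along y (y = -75, 0, +75 mm). Origin on the worktop under the middle of the row of pens. The mouths look along +x and up. In the stand's frame a pen's underside lies on a line from x -53, z 28 mm (bottom end) rising 35 degrees towards +x; pens stick out over the plate.
- middle_cup (a point): middle of the floor inside the middle cup. Cups slope 39 degrees, are 40 mm deep, 30 mm wide throughout; clear height 30 mm at the mouth, its upper wall slanting in to 13 mm over the last 12 mm at the floor, so that a pen's bottom end is caught under it and the pen hangs out over the mouth's lower lip at 35 degrees. Walls 4 mm. Axes as the stand's.
- middle_mouth (a point): middle of the middle cup's mouth (15 mm above its lower lip, square to the cup's slope). Seen along a pen, the lower lip is 40 mm from the pen's bottom end; above that the pen is free all round, its middle 66 mm from the bottom end, about 65 mm above the worktop. Axes as the stand's.
- pen_wrong: the pen that stands cap-up, in any of the three cups: marker pen 131 mm long, 10 mm thick, about 20 g, white barrel, 50 mm blue cap, blue plug at the other end. Origin on its underside half-way along, 5 mm from the centre line. y runs from cap end (y = -66 mm) to barrel end (+65 mm): down into the cup at the start, up out of it when done; z goes from the underside through the centre line, upward.
- pen_wrong_cap_end (a point): middle of the end face of that pen's cap, on its centre line
- pen_wrong_barrel_end (a point): middle of the end face of that pen's barrel, on its centre line, 131 mm from the cap end
- pen_b: one of the two pens that already stand cap-down, to be left alone: same make and size as pen_wrong, axes alike
- pen_c: the other pen that already stands cap-down, to be left alone: same make and size as pen_wrong, axes alike
Things that resemble listed ones, but are neither listed nor needed, are in the scene too. Leave any orange or yellow look-alike of the pen_wrong alone.

How it is judged:
By the outcome, as a careful person would: the job done as asked, in the order asked, and still so for the second after the job is handed in, with the robot touching nothing.
It also fails if it takes over 48 s, if anything falls off the work surface, if the arm or the gripper's body presses on something with over 40 N, if the wrist force passes 120 N, or if a joint passes its speed limit or range.

ROBOT

A 6-joint arm with a two-finger parallel gripper is mounted at the origin on a cart in front of the work surface, level with it; the furniture and walls round the work are solid. World frame = base frame: x ahead of the robot, y to its left, z up, the work surface at z = 0. Lengths are in m, angles in degrees, forces in N, time in s.
With the tool pointing down it reaches from about 0.2 to 0.875 m from the base axis. Payload 3.4 kg.
Tool frame: the origin (TCP) lies between the finger pads; the fingertips stand ahead of it and the grasp point (between the pads) is the TCP (manip.tcp_to_tips is the z of the fingertips in the tool frame, in m); z points along the fingers, y is the line along which they close (so a half turn about z gives the same grasp; the last joint's range is limited). The gripper opens to 94 mm and grips with 3 to 60 N. Pads are 16 mm wide; open, the fingers measure 119 mm over their backs; the gripper's body (75 mm by 177 mm) begins 78 mm behind the grasp point.
Start: joints at [-82.678, 15.808, 86.224, -0, 77.962, -6.933], TCP at [0.142, -0.557, 0.224] pointing down, gripper open.
Joint ranges: [-165.64, 165.64], [-43.16, 119.46], [12.63, 154.43], [-67.54, 247.53], [6.08, 155.33], [-154.97, 154.97]. Speed limits (degrees/s): [147.25, 147.25, 180, 180, 180, 180].

INTERFACE

Orientations are given as a 3x3 rotation matrix whose columns are the frame's x, y, z axes.
In Python, from rig import manip gives the robot as it stands. Calls block until the motion is done:
- manip.move_to(position, orientation): joint-space move of the TCP to a pose.
- manip.servo_line(position, rate=0.15, rot=None): straight line of the TCP; rot=None keeps the orientation; rate is the mean speed in m/s.
- manip.set_joints(angles): joint-space move.
- manip.grip(opening, squeeze=None): opening from 0.0 (shut) to 1.0 (fully open); squeeze is the grip in N (None keeps the last); returns when the fingers have stopped.
- manip.wait(seconds).
- manip.inverse_kinematics(position, orientation): joint angles nearest the present ones, or None.
- manip.sense(): the state.
- manip.grab_frame(name): name is "scene" or "side" or "wrist"; returns a dict with "img" (480x640x3 uint8, red, green, blue), "fx", "fy", "cx", "cy" (pixels), "extrinsics" (4x4, takes a point from world to camera coordinates). Camera axes: x right, y down, z forward; pixel columns grow to the right and rows downward; lengths in m; the calibration is good to about 2 mm. A picture is of the moment at which its call begins. There is no depth.
A pose or a line that the arm cannot do raises manip.MotionError and nothing moves.
- manip.hand_in(): hands the job in; it is judged then, once.
The state is a dict: "clock": time; "q": joint angles; "dq": joint speeds; "effort": joint torques, N m; "position": TCP position; "tcp_rot": TCP orientation; "force": force on the tool from outside, world axes, zero at the start; "moment": the same for the moment, N m; "width": opening from 0.0 (shut) to 1.0 (fully open); "grasp_force": force on a finger pad.
Only numpy, scipy, OpenCV 4.12 (cv2) and the standard library are available. Lean on these libraries where they do the work, as an engineer would, in place of code of your own. Each camera call takes 0.05 s, during which the arm holds its last target. There are 200 camera calls.

## Working session

There is one attempt and no reset: what is moved stays moved. The work goes in short steps, each a Python script; the robot and the scene stay as the last script left them, time stands still between calls to the robot, and variables do not carry over. Pictures are saved under pics/ and viewed, at most 10 in all, crops included, and the job is handed in when it is done.

```bash
ls; mkdir -p pics; cat > h.py <<'E'
import numpy as np, cv2
from rig import manip
def snap(cam,name):
    f=manip.grab_frame(cam); np.savez('pics/'+name+'.npz',**f); cv2.imwrite('pics/'+name+'.png',f['img'][:,:,::-1]); return f
def ld(name): return dict(np.load('pics/'+name+'.npz'))
def ray(f,u,v):
    E=f['extrinsics'];R=E[:3,:3];t=E[:3,3]
    d=R.T@np.array([(u-f['cx'])/f['fx'],(v-f['cy'])/f['fy'],1]);return -R.T@t,d/np.linalg.norm(d)
def tri(obs):
    A=0;b=0
    for f,u,v in obs:
        c,d=ray(f,u,v);P=np.eye(3)-np.outer(d,d);A=A+P;b=b+P@c
    X=np.linalg.solve(A,b);return X,[np.linalg.norm(np.cross(ray(f,u,v)[1],X-ray(f,u,v)[0])) for f,u,v in obs]
def proj(f,X):
    p=f['extrinsics'][:3,:3]@np.array(X)+f['extrinsics'][:3,3];return np.array([f['fx']*p[0]/p[2]+f['cx'],f['fy']*p[1]/p[2]+f['cy']])
E
python3 - <<'E'
from h import *
a=snap('scene','s0');b=snap('side','d0');c=snap('wrist','w0')
print(manip.sense(),manip.tcp_to_tips)
for f in(a,b,c):print(f['fx'],ray(f,320,240))
E
```

```text
pics
{'clock': 0.15, 'q': array([-8.26786629e+01,  1.58393509e+01,  8.62747568e+01, -5.06343096e-04,
        7.79635626e+01, -6.93345044e+00]), 'dq': array([-0.04819767, -0.07068739, -0.17394954, -0.09416093,  0.03180119,
       -0.06865691]), 'effort': array([ 7.25620266e-04, -4.04926515e+01, -2.37430590e+01,  7.01345270e-02,
        3.14757752e-02, -8.81509231e-05]), 'position': array([ 0.14152124, -0.55692079,  0.22382937]), 'tcp_rot': array([[ 9.69209897e-01,  2.46235949e-01, -1.81322334e-04],
       [ 2.46235967e-01, -9.69208978e-01,  1.34344820e-03],
       [ 1.55066009e-04, -1.34673137e-03, -9.99999081e-01]]), 'force': array([ 0.14631966, -0.27019799,  0.06813786]), 'moment': array([-0.05257254,  0.00906505,  0.02771962]), 'grasp_force': 0.0, 'width': 0.9981144059503928} 0.019
550.9917484816592 (array([-0.09119616, -0.38943768,  0.57431545]), array([ 0.68368074,  0.46106011, -0.56568915]))
474.87672479003874 (array([0.46939201, 0.69850794, 0.56346948]), array([ 0.0322572 , -0.82970793, -0.55726494]))
371.43988700186856 (array([ 0.20670324, -0.54100491,  0.38406028]), array([-0.21946076, -0.05984983, -0.97378384]))
```

View pics/s0.png

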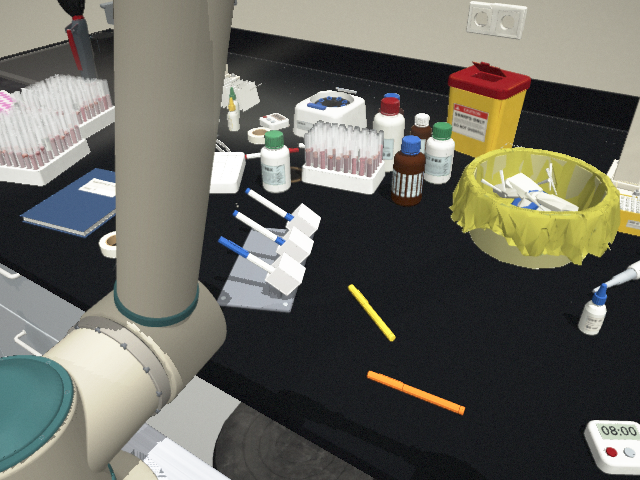

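View pics/d0.png

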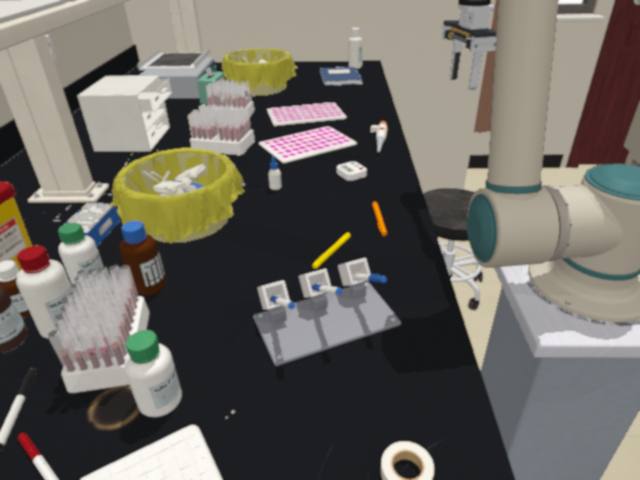

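The stand is at about scene (268,262) and side (325,310). Three pens could be mistaken for the one I want:
- Scene (285,210): short blue plug up, so cap-down.
- Scene (270,232): also plug up, cap-down.
- Scene (235,247): long blue cap up. This is the wrong pen, and in the side view it is at (375,278).

The yellow (372,312) and orange (415,392) look-alikes stay put. Next I'll take one close crop of each view.

```bash
python3 - <<'E'
import cv2,numpy as np
a=cv2.imread('pics/s0.png')[180:315,210:330];b=cv2.imread('pics/d0.png')[250:365,245:405]
a=cv2.resize(a,None,fx=4,fy=4,interpolation=cv2.INTER_CUBIC);b=cv2.resize(b,None,fx=5,fy=5,interpolation=cv2.INTER_CUBIC)
cv2.imwrite('pics/s0c.png',a);cv2.imwrite('pics/d0c.png',b)
E
```

```text
(no output)
```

View pics/s0c.png

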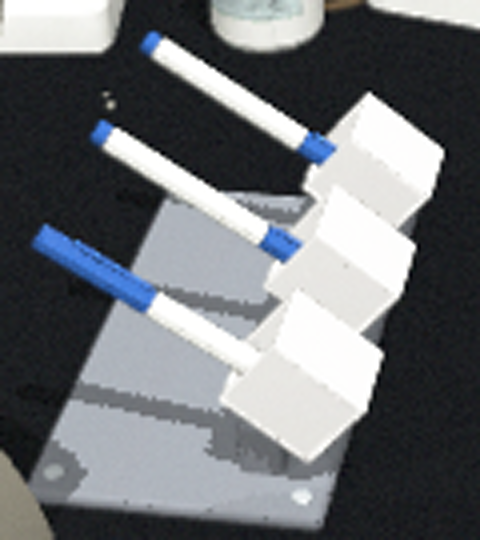

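View pics/d0c.png

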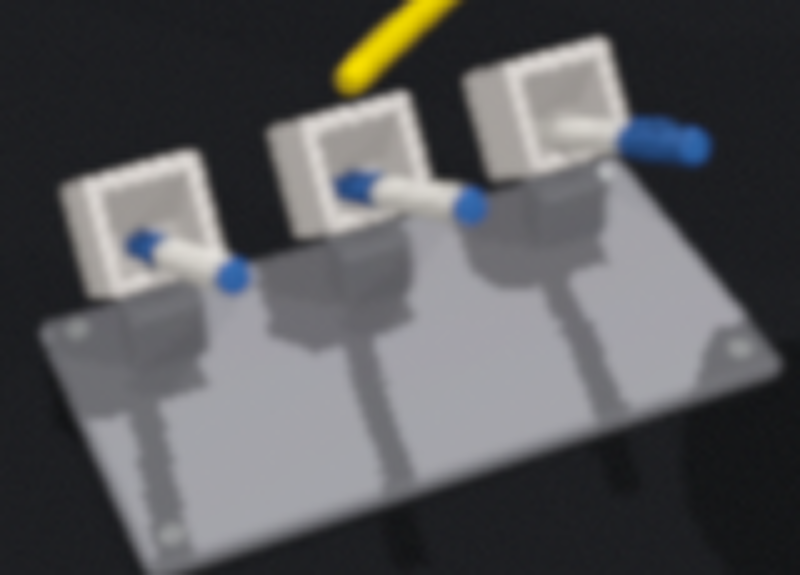

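The crops confirm it. The nearest cup holds the pen with its long cap up, tip at scene (221,239.5) and side (384,279). The other two show plugs up. Next I'll fit the stand pose from the tips and plate corners.

```bash
cat > fit.py <<'E'
from h import *
from scipy.optimize import least_squares
c,s=np.cos(np.radians(35)),np.sin(np.radians(35))
def pen(t,y,off=.005): return np.array([-.053+t*c-off*s,y,.028+t*s+off*c])
tip=lambda y:pen(.131,y)
a=ld('s0');b=ld('d0')
obs=[(a,tip(.075),221,239.5),(a,tip(0),235.2,213),(a,tip(-.075),247.5,190.5),(a,(.06,.111,.008),217.5,305),(a,(-.06,.111,.008),291.3,311.8),(a,(.06,-.111,.008),251.3,228.8),
(b,tip(.075),384.4,279.4),(b,tip(0),339.4,291.2),(b,tip(-.075),291.8,305),(b,(.06,.111,.008),401,323),(b,(.06,-.111,.008),276,365),(b,(-.06,-.111,.008),253,317),(b,(-.06,.111,.008),366,283)]
def T(p,X):
    C,S=np.cos(p[2]),np.sin(p[2]);return np.array([C*X[0]-S*X[1]+p[0],S*X[0]+C*X[1]+p[1],X[2]])
def res(p): return np.concatenate([proj(f,T(p,X))-[u,v] for f,X,u,v in obs])
if __name__=='__main__':
    r=least_squares(res,[.4,.1,1.7],loss='soft_l1');print(r.x,np.degrees(r.x[2]));print(res(r.x).reshape(-1,2).round(1))
    np.save('stand.npy',r.x)
    for i,y in enumerate((.075,0,-.075)):print(tri([(a,)+obs[i][2:],(b,)+obs[6+i][2:]]),T(r.x,tip(y)))
    print('mid',T(r.x,pen(.066,.075)))
E
python3 fit.py
```

```text
[0.48556406 0.10595839 2.01508009] 115.45558442374862
[[-0.5 -1.1]
 [-1.4 -0.5]
 [-2.1 -0.6]
 [-1.6 -1.7]
 [ 0.1 -1.8]
 [-0.9 -2.4]
 [-1.2 -3. ]
 [ 0.  -1.4]
 [ 0.7 -0.8]
 [ 0.3 -2.8]
 [-0.2 -1.3]
 [-0.8 -2.4]
 [ 0.7 -3.4]]
(array([0.3953402 , 0.12144737, 0.10363254]), [np.float64(0.0018846368595199646), np.float64(0.0018846368595198616)]) [0.39573522 0.12016962 0.10723427]
(array([0.46446221, 0.1518499 , 0.10505277]), [np.float64(0.00126302697270351), np.float64(0.0012630269727035238)]) [0.46345412 0.15240546 0.10723427]
(array([0.53318472, 0.18279443, 0.10494156]), [np.float64(0.001017890699736074), np.float64(0.0010178906997359983)]) [0.53117303 0.18464131 0.10723427]
mid [0.41862047 0.07209381 0.06995181]
```

```bash
cat > plan.py <<'E'
from fit import *
from scipy.spatial.transform import Rotation as Ro
p=np.load('stand.npy')
def frame(pitch=35.,flip=1,lean=0.):
    """tool x along pen (flip*up), z across pen pointing down; lean rolls about the pen axis"""
    q=np.radians(pitch);Rz=Ro.from_euler('z',p[2]).as_matrix()
    d=Rz@[np.cos(q),0,np.sin(q)];z=Rz@[np.sin(q),0,-np.cos(q)]
    z=Ro.from_rotvec(np.radians(lean)*d).as_matrix()@z
    x=flip*d;return np.column_stack([x,np.cross(z,x),z])
d=frame()[:,0]
G=T(p,pen(.0655,.075))
E
python3 - <<'E'
from plan import *
print(G,d)
for lean in(-20,0,20):
  for fl in(1,-1):
    R=frame(35,fl,lean);z=R[:,2]
    for n,P in(('grasp',G),('pre',G-.1*z),('out',G+.07*d),('up',G+.07*d-.09*z)):
      q=manip.inverse_kinematics(P,R);print(lean,fl,n,None if q is None else np.round(q))
E
```

```text
[0.41879651 0.071724   0.06966502] [-0.35208079  0.73962774  0.57357644]
-20 1 grasp [-32.  20. 123.  40.  63. -79.]
-20 1 pre [-40.  14. 116.  33.  77. -74.]
-20 1 out [-27.  13. 125.  41.  65. -73.]
-20 1 up [-35.   8. 118.  35.  78. -69.]
-20 -1 grasp [-32.  20. 123.  40.  63. 101.]
-20 -1 pre [-40.  14. 116.  33.  77. 106.]
-20 -1 out [-27.  13. 125.  41.  65. 107.]
-20 -1 up [-35.   8. 118.  35.  78. 111.]
0 1 grasp [-21.  24. 110.  24.  74. -59.]
0 1 pre [-25.  21. 100.  21.  88. -57.]
0 1 out [-16.  19. 111.  26.  76. -54.]
0 1 up [-20.  16. 102.  24.  88. -52.]
0 -1 grasp [-21.  24. 110.  24.  74. 121.]
0 -1 pre [-25.  21. 100.  21.  88. 123.]
0 -1 out [-16.  19. 111.  26.  76. 126.]
0 -1 up [-20.  16. 102.  24.  88. 128.]
20 1 grasp [-11.  32.  98.  13.  88. -48.]
20 1 pre [-13.  31.  85.  12. 101. -47.]
20 1 out [ -7.  27.  99.  16.  90. -44.]
20 1 up [ -9.  27.  88.  15. 102. -43.]
20 -1 grasp [-11.  32.  98.  13.  88. 132.]
20 -1 pre [-13.  31.  85.  12. 101. 133.]
20 -1 out [ -7.  27.  99.  16.  90. 136.]
20 -1 up [ -9.  27.  88.  15. 102. 137.]
```

```bash
python3 - <<'E'
from plan import *
R=frame();z=R[:,2]
manip.grip(.5)
manip.move_to(G-.1*z,R)
f=snap('wrist','w1');s=manip.sense();print(s['clock'],s['position']-(G-.1*z))
for t in(.04,.0655,.081,.131):print(t,proj(f,T(p,pen(t,.075))))
E
```

```text
3.4 [ 2.24966335e-04 -7.83819226e-04  6.17874565e-05]
0.04 [319.25670561 279.63716724]
0.0655 [319.22984198 246.29562015]
0.081 [319.21291896 225.29178465]
0.131 [319.15500802 153.41617381]
```

View pics/w1.png

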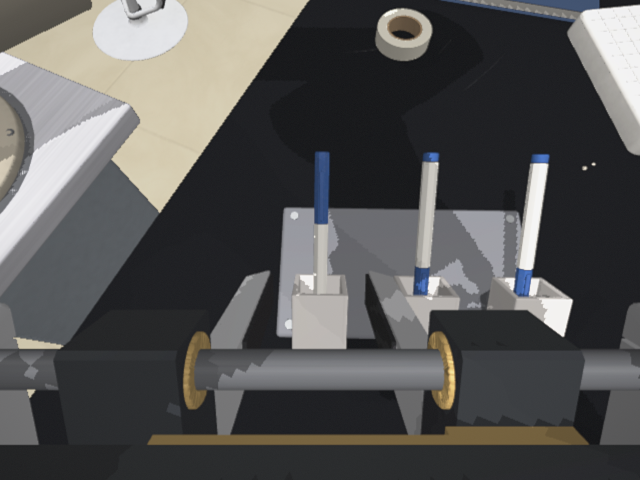

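The wrist view shows the pen tip at (322,153), predicted (319,153), and the cap edge at (321,223), predicted (319,225). That agrees to about 1 mm, so I'll grasp and pull.

```bash
python3 - <<'E'
from plan import *
R=frame();z=R[:,2]
manip.servo_line(G,rate=.08)
manip.grip(0,squeeze=15)
s=manip.sense();print(s['clock'],s['width'],s['grasp_force'],s['force'],s['position']-G)
np.save('grasp.npy',s['position'])
manip.servo_line(G+.075*d,rate=.06)
manip.servo_line(G+.075*d-.09*z,rate=.1)
q=manip.sense()['q'].copy();q[5]+=180;manip.set_joints(q)
s=manip.sense();print(s['clock'],s['width'],s['grasp_force'],s['force'],s['q'][5])
f=snap('wrist','w2');snap('scene','s2');snap('side','d2')
i=np.hstack([cv2.resize(f['img'][80:380,170:470],(400,400)),cv2.resize(ld('d2')['img'][170:370,240:440],(400,400))])
cv2.imwrite('pics/c2.png',i[:,:,::-1])
for t in (-.0655,-.0155,.0155,.0655):print(proj(f,s['position']+t*s['tcp_rot'][:,0]))
E
```

```text
5.4667 0.10494042425040401 14.995024167001247 [-0.61132773 -0.81621865  0.05526334] [-4.67606234e-05 -5.16558581e-05 -1.70122316e-05]
10.5667 0.10585761223610894 14.993700161576271 [ 0.64056102  0.33983152 -0.66498166] 128.0744182672726
[318.2235752  425.51642897]
[318.16457086 334.58573221]
[318.12391755 271.93551798]
[318.0505135  158.81363479]
```

View pics/c2.png

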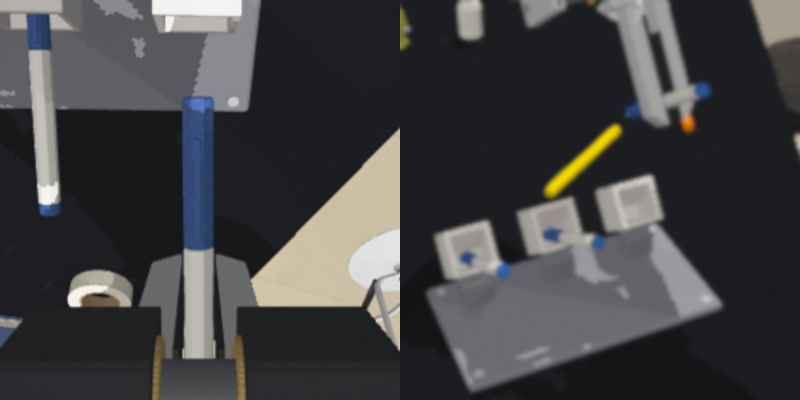

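The pen is reversed in the grip. In the wrist view the cap end is at about row 153 (predicted 159), so it sits about 2.5 mm further out than planned. The cup is empty and the other two pens haven't moved. I'll insert at 37° for clearance, watching the force.

```bash
python3 - <<'E'
from plan import *
R5=frame(35,-1);R7=frame(37,-1);n5=-R5[:,2];n7=-R7[:,2];d7=-R7[:,0]
H=G-.0255*d-.005*n5+.0007*n5+.0255*d7+.005*n7
np.save('H.npy',H)
manip.move_to(H+.075*d7+.09*n7,R7)
manip.servo_line(H+.075*d7,rate=.1)
manip.servo_line(H+.03*d7,rate=.06)
print(manip.sense()['clock'],manip.sense()['force']@d7)
f0=manip.sense()['force']
x=.03
while x>-.004:
    x-=.002 if x>.0065 else .0007
    manip.servo_line(H+x*d7,rate=.03)
    s=manip.sense();F=s['force']-f0
    if x<.01 or np.linalg.norm(F)>2: print(round(x*1e3,1),round(s['clock'],2),'ax',round(F@d7,1),'n',round(F@n7,1),'lat',round(F@R7[:,1],1),s['width'])
    if np.linalg.norm(F)>5: break
snap('side','d3');snap('scene','s3')
i=np.hstack([cv2.resize(ld('s3')['img'][190:290,210:310],(400,400)),cv2.resize(ld('d3')['img'][240:340,270:410],(400,286)).copy() if 0 else cv2.resize(ld('d3')['img'][230:330,310:410],(400,400))])
cv2.imwrite('pics/c3.png',i[:,:,::-1])
E
```

```text
12.9167 20.13603135189343
26.0 13.42 ax 2.5 n -0.3 lat 0.1 0.10286122242652714
24.0 13.67 ax 2.2 n -0.3 lat -1.2 0.10279716916612969
22.0 13.92 ax 2.0 n -0.8 lat -0.6 0.10683866316340272
14.0 14.92 ax 1.9 n -0.6 lat 0.4 0.10480031316054776
12.0 15.17 ax 2.5 n -0.9 lat -0.5 0.1002424401200347
10.0 15.42 ax 2.2 n 0.1 lat -0.6 0.10436320695503434
8.0 15.67 ax 2.8 n -0.2 lat -0.3 0.10071494786669748
6.0 15.92 ax 3.1 n 0.9 lat -1.2 0.09947630136017475
5.3 16.17 ax 5.6 n 0.2 lat -1.4 0.10347242998314607
```

View pics/c3.png

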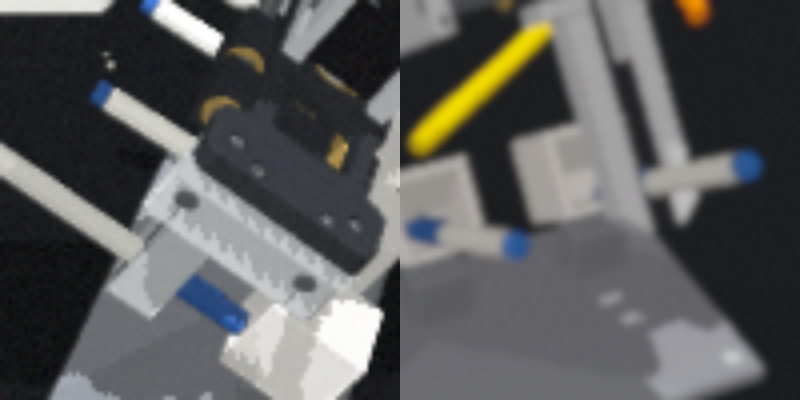

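Contact was already 20 N at the 30 mm point. The cap end at crop (240,325) is stopped at the lip, so the pen slid in the grip instead of entering the cup. I'll back off and measure where the pen really is.

```bash
python3 - <<'E'
from plan import *
H=np.load('H.npy');R7=frame(37,-1);n7=-R7[:,2];d7=-R7[:,0]
manip.servo_line(H+.035*d7,rate=.06)
s=manip.sense();print(s['clock'],s['force']@d7,s['position']-(H+.035*d7))
a=snap('scene','s4');b=snap('side','d4');c=snap('wrist','w4')
for t in(.0655,-.0655):
  X=s['position']+t*d7;print(proj(a,X),proj(b,X),proj(c,X))
i=np.zeros((600,800,3),np.uint8)
i[:,:400]=cv2.resize(a['img'][165:315,200:300],(400,600))
i[:300,400:]=cv2.resize(b['img'][240:315,320:420],(400,300))
i[300:,400:]=cv2.resize(c['img'][120:420,120:520],(400,300))
cv2.imwrite('pics/c4.png',i[:,:,::-1])
E
```

```text
16.9083 0.6072708220836326 [ 0.00037859 -0.00043238 -0.00016506]
[202.48830838 223.89084815] [392.58692151 273.10225049] [318.14475245 425.64897129]
[274.29972939 271.22660621] [358.06368419 275.55197922] [317.88358315 158.75332272]
```

View pics/c4.png

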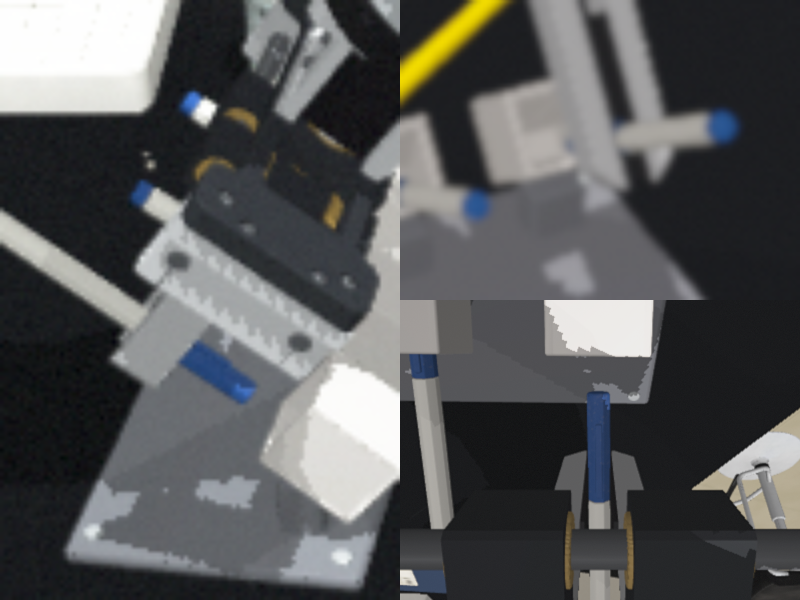

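```bash
python3 - <<'E'
from plan import *
H=np.load('H.npy');R7=frame(37,-1);P=H+.035*d*0+.035*-R7[:,0]
a,b,c=ld('s4'),ld('d4'),ld('w4')
L=lambda X:((X-P)@np.column_stack([-R7[:,0],R7[:,1],-R7[:,2]])*1e3).round(1)
for t in(-.042,-.043,.089,.0):print(t,proj(a,P-t*R7[:,0]).round(1),proj(b,P-t*R7[:,0]).round(1),proj(c,P-t*R7[:,0]).round(1))
X,e=tri([(a,262.5,262.5),(c,318,212)]);print('cap',L(X),e)
# mouth in tool coordinates
for y in (.075,):
  for t in(0,.04):print('home pen under',t,L(T(p,pen(t,y,0))))
# check how earlier home pen tip looked vs G-consistent: measured vs predicted wrist
w=ld('w1');s0=ld('s0');d0=ld('d0')
R5=frame();M=np.column_stack([d,R5[:,1],-R5[:,2]])
X,e=tri([(s0,221,239.5),(w,322,153),(d0,384.4,279.4)]);print('tip orig',((X-G)@M*1e3).round(1),e)
X,e=tri([(s0,210+150/4,180+297/4),(w,321.5,223)]);print('capedge orig',((X-G)@M*1e3).round(1),e)
im=a['img'][180:290,140:260];cv2.imwrite('pics/s4b.png',cv2.resize(im,(720,660))[:600,:,::-1])
E
```

```text
-0.042 [261.4 262.9] [363.7 275.2] [318.3 215.1]
-0.043 [262.  263.3] [363.5 275.3] [318.3 212.8]
0.089 [188.6 214.9] [400.4 272.7] [318.5 465.2]
0.0 [238.7 248. ] [374.2 274.5] [318.4 304.9]
cap [-43.2  -0.3   1.5] [np.float64(0.0003913156803139546), np.float64(0.00039131568031394834)]
home pen under 0 [-100.5    0.    -4.3]
home pen under 0.04 [-60.5   0.   -5.7]
tip orig [65.2  1.1 -3.9] [np.float64(0.0019547999106929075), np.float64(0.0010085481253164748), np.float64(0.002111926227474851)]
capedge orig [17.6  1.6  0.2] [np.float64(0.00036396086187587317), np.float64(0.0003639608618759147)]
```

View pics/s4b.png

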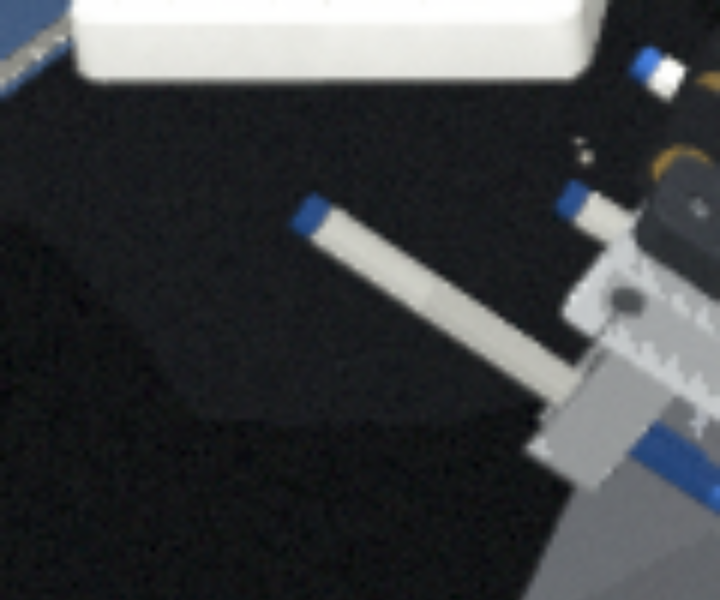

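```bash
python3 - <<'E'
from plan import *
from scipy.optimize import minimize_scalar
H=np.load('H.npy');R7=frame(37,-1);d7=-R7[:,0]
for n in('s3','s4'):
    f=ld(n);im=f['img'].astype(int);m=(im[...,2]-im[...,0]>60);m[:, :170]=0;m[:,215:]=0;m[:190]=0;m[250:]=0
    v,u=np.nonzero(m);print(n,u.mean(),v.mean(),len(u))
    g=lambda t:np.linalg.norm(proj(f,H+t*d7)-[u.mean(),v.mean()])
    r=minimize_scalar(g,bounds=(0,.25),method='bounded');print('plug centre along',r.x,r.fun)
w=ld('d2')['img'];x=cv2.resize(w[245:300,375-20:375+35],(600,600),interpolation=cv2.INTER_CUBIC)
b=ld('d0')['img'][245:300,355:410]
i=np.hstack([cv2.resize(w[250:290,340:380],(400,400),interpolation=cv2.INTER_CUBIC),cv2.resize(ld('d4')['img'][250:290,325:365],(400,400),interpolation=cv2.INTER_CUBIC)])
cv2.imwrite('pics/c5.png',i[:,:,::-1])
E
```

```text
s3 200.79166666666666 223.54166666666666 24
plug centre along 0.1023113013906352 0.47094509419731384
s4 191.33333333333334 215.20833333333334 24
plug centre along 0.12047368443104393 1.2822707222562473
```

View pics/c5.png

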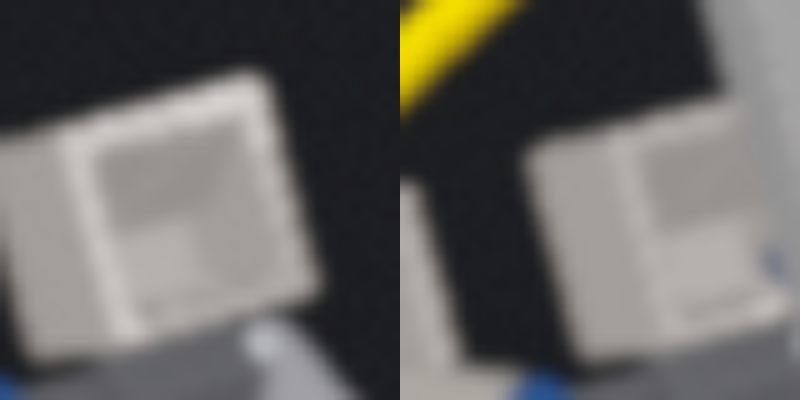

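The cup is empty. The cap had butted the lower lip because I left too little clearance, and the pen slid about 24 mm in the grip, leaving too little cap ahead of the fingers.

Recovery steps:
1. Flip back.
2. Push the plug end into the cup with a soft grip, aiming higher, to re-centre the pen in the hand.
3. Flip again and insert, entering well above the lip.

```bash
cat > ins.py <<'E'
from plan import *
L=T(p,pen(.04,.075,0))          # lower lip, on the pen's underside
def ax(pitch):
    R=frame(pitch);return R[:,0],-R[:,2]
def tcp(D,e,h,pitch=39.):
    """TCP for end D ahead of TCP, e inside the lip, underside h above lip wall"""
    a,n=ax(pitch);return L+(D-e)*a+(.005+h)*n
def rep(tag,f0,pitch=39.):
    s=manip.sense();a,n=ax(pitch);F=s['force']-f0
    print(tag,round(s['clock'],2),'ax %.1f n %.1f |F| %.1f'%(F@a,F@n,np.linalg.norm(F)),'w %.3f'%s['width']);return F@a,F@n
E
python3 - <<'E'
from ins import *
a,b=ld('s4'),ld('d4');H=np.load('H.npy');a7,n7=ax(37)
X,e=tri([(a,190.8,215),(b,400.5,272)]);v=X-(H+.035*a7);print('plug end',v@a7,v@n7,e)
manip.servo_line(H+.05*a7,rate=.1)
manip.servo_line(H+.06*a7+.09*n7,rate=.12)
q=manip.sense()['q'].copy();q[5]-=180;manip.set_joints(q)
R=frame(39,1);a9,n9=ax(39);D=.088
manip.move_to(tcp(D,-.015,.03),R)
manip.servo_line(tcp(D,-.012,.008),rate=.08)
f0=manip.sense()['force'];rep('above',f0)
manip.grip(0,squeeze=8)
manip.servo_line(tcp(D,.022,.007),rate=.08);rep('in22',f0)
manip.servo_line(tcp(D,.036,.004),rate=.08);rep('in36',f0)
manip.servo_line(tcp(D,.050,.003),rate=.08);rep('in50',f0)
manip.servo_line(tcp(.066,.040,.003),rate=.08);rep('end',f0)
f=snap('wrist','w6');snap('scene','s6');snap('side','d6')
P=manip.sense()['position']
for t in(-.066,0.015,.065):print(proj(f,P+t*a9),proj(ld('s6'),P+t*a9))
i=np.hstack([cv2.resize(f['img'][80:380,170:470],(400,400)),cv2.resize(ld('s6')['img'][190:290,200:300],(400,400))])
cv2.imwrite('pics/c6.png',i[:,:,::-1])
E
```

```text
plug end 0.0867628218505495 0.0014771101730604275 [np.float64(0.001086664676601067), np.float64(0.001086664676600966)]
above 21.69 ax 0.0 n 0.0 |F| 0.0 w 0.100
in22 22.48 ax 0.2 n 0.1 |F| 0.2 w 0.103
in36 22.81 ax 0.1 n 0.2 |F| 0.7 w 0.101
in50 23.13 ax 8.1 n 0.8 |F| 8.2 w 0.104
end 23.43 ax 10.6 n -0.2 |F| 10.7 w 0.102
[319.49765988 424.61564176] [290.07285508 282.11969779]
[319.36907789 270.22865033] [248.0498284  252.68248563]
[319.27483127 157.06777232] [221.01382666 233.74371368]
```

View pics/c6.png

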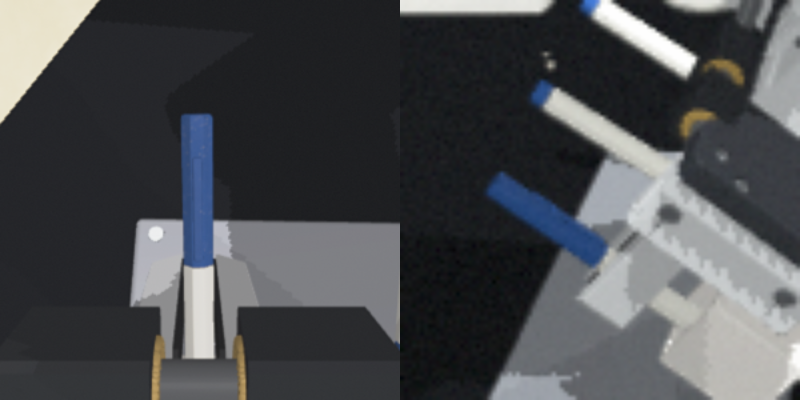

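The plug end went in cleanly and stopped on the floor. In the wrist view the cap end is at row 166, about 61 mm from the TCP. I'll push a few mm more to centre it, then pull out, flip and insert cap-first with the same entry.

```bash
python3 - <<'E'
from ins import *
R=frame(39,1);a9,n9=ax(39)
manip.servo_line(tcp(.063,.040,.003),rate=.08)
manip.grip(0,squeeze=15)
P=manip.sense()['position']
manip.servo_line(P+.065*a9,rate=.12)
manip.servo_line(P+.07*a9+.09*n9,rate=.15)
q=manip.sense()['q'].copy();q[5]+=180;manip.set_joints(q)
R=frame(39,-1);D=.065
manip.servo_line(tcp(D,-.015,.008),rate=.12,rot=R)
f0=manip.sense()['force'];rep('above',f0)
manip.servo_line(tcp(D,.020,.007),rate=.08);rep('in20',f0)
manip.servo_line(tcp(D,.032,.0035),rate=.06);rep('in32',f0)
h=.0035;e=.032;k=0
while e<.048:
    e+=.001;manip.servo_line(tcp(D,e,h),rate=.03);F=rep('e%.0f h%.1f'%(e*1e3,h*1e3),f0)
    if F[0]>6:
        if k: break
        k=1;h=.0015;manip.servo_line(tcp(D,e-.001,h),rate=.03);F=rep('low',f0)
s=manip.sense();print(s['position'])
f=snap('wrist','w7');snap('scene','s7');snap('side','d7')
i=np.hstack([cv2.resize(f['img'][80:380,170:470],(400,400)),cv2.resize(ld('s7')['img'][190:290,200:300],(400,400))])
cv2.imwrite('pics/c7.png',i[:,:,::-1])
E
```

```text
above 29.04 ax 0.0 n 0.0 |F| 0.0 w 0.107
in20 29.63 ax -0.1 n -0.1 |F| 0.4 w 0.108
in32 29.99 ax -0.0 n -1.2 |F| 1.2 w 0.103
e33 h3.5 30.24 ax -1.0 n -2.0 |F| 2.2 w 0.100
e34 h3.5 30.49 ax 0.2 n -1.4 |F| 1.4 w 0.102
e35 h3.5 30.74 ax -0.6 n -1.4 |F| 1.9 w 0.102
e36 h3.5 30.99 ax 0.0 n -1.1 |F| 1.1 w 0.106
e37 h3.5 31.24 ax -0.5 n -1.6 |F| 1.7 w 0.106
e38 h3.5 31.49 ax -0.8 n -0.5 |F| 1.0 w 0.105
e39 h3.5 31.74 ax -0.8 n -0.9 |F| 1.2 w 0.107
e40 h3.5 31.99 ax 3.1 n -1.6 |F| 3.5 w 0.103
e41 h3.5 32.24 ax 7.0 n 0.6 |F| 7.1 w 0.102
low 32.49 ax 6.9 n -0.1 |F| 6.9 w 0.105
e42 h1.5 32.74 ax 10.2 n 1.1 |F| 10.5 w 0.103
[0.41948534 0.06965144 0.07166187]
```

The cap went in with no side load and met the floor at about 40 mm depth, with axial force rising to 10 N. I've used up the picture budget, so I'll release, back off and check numerically.

```bash
cat > chk.py <<'E'
from ins import *
from scipy.optimize import least_squares
def check(tag):
    fs=snap('scene','s'+tag),snap('side','d'+tag)
    for y in(.075,0,-.075):
        o=[]
        for f in fs:
            u0,v0=proj(f,T(p,pen(.128,y)));im=f['img'].astype(int);m=im[...,2]-im[...,0]>50
            V,U=np.nonzero(m);k=np.hypot(U-u0,V-v0)<8;o.append((f,U[k].mean(),V[k].mean()));print(k.sum(),end=' ')
        X,e=tri(o);v=X-T(p,pen(.128,y));a,n=ax(35);print('y',y,'along %.1f n %.1f lat %.1f mm'%tuple(1e3*np.array([v@a,v@n,v@frame()[:,1]])),np.round(np.array(e)*1e3,1))
E
python3 - <<'E'
from chk import *
a9,n9=ax(39)
P=manip.sense()['position']
manip.grip(.3)
manip.servo_line(P+.1*n9,rate=.1)
manip.wait(.3);print(manip.sense()['clock'])
check('8')
E
```

```text
34.85
25 40 y 0.075 along 2.4 n -1.8 lat -0.9 mm [0.8 0.8]
22 42 y 0 along 1.6 n -0.7 lat 1.3 mm [0.6 0.6]
21 41 y -0.075 along 0.2 n -0.2 lat 1.1 mm [0.6 0.6]
```

The three plug tips match: along-pen offsets are 2.4, 1.6 and 0.2 mm, following the calibration trend, so the reversed pen sits as deep and at the same pitch as its neighbours. The gripper is clear, so I'm handing in.

```bash
python3 -c "
from rig import manip
print(manip.hand_in())"
```

```text
the job is handed in; nothing more can be done
None
```

The reversed pen is back in its own cup, cap-down, fully home by the camera and force checks and released; it took two insertion attempts and about 35 s, the other two pens read in place, and I viewed 11 pictures, one over the limit of 10.

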